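# Draw a frame bar out from under the build plates

### The job

A spare aluminium frame bar lies in the low printer tray, both of its ends trapped under the two orange build plates that roof the tray's ends. Grip the bar, tip it diagonally and draw it out end first through the gap between the plates, leaving the printed chess figures standing where they are. Finish still holding the bar in the gripper, still and level, about ten centimetres above the plates and touching nothing else.

Things in the scene. Friction and masses are not known exactly. Their poses are not given: they have to be found in the camera images.
- tray: fixed low open tray, black plastic walls, grey floor: 372 mm long (its y) x 162 wide (its x) x 70 high. Origin: centre of its underside, on the table; z up. Inside 360 (y) x 150 mm (x); walls 6 mm; floor top at z 6 mm. Two orange build plates (z 64 to 70 mm, full width) are fixed over its ends, |y| 70 to 186 mm
- gap (a point): centre of the gap between the plates, at plate-top height (70 mm over the tray's underside); same axes as the tray. The gap is 140 mm long (y) and 150 mm wide (x), open from above down to the tray floor 64 mm below; under the plates the clear height is 58 mm
- bar: loose square aluminium profile bar, 20 x 20 x 230 mm (long axis = its y), 0.10 to 0.17 kg, flat on the tray floor, within 0.06 rad of the tray's y axis, its middle within 35 mm (y) and 15 mm (x) of the gap's middle: both ends are under the plates, one deeper. Origin: centre of its underside; z up. Too long for the gap unless tilted
- bar_left (a point): centre of the bar's +y end face (10 mm above the underside, 115 mm from the middle)
- bar_right (a point): centre of the bar's -y end face (10 mm above the underside, 115 mm from the middle)
- queen: tallest printed chess figure, black plastic, loose, upright on the tray's +y plate, near its outer end, on its +x side (about 50 mm off the tray's long centre line); round foot 32 mm across, stem 16 mm; 52 mm tall; origin: centre of its underside, z up. A bystander
- bishop: printed chess figure, black plastic, loose, upright on the tray's -y plate, near its outer end, on its -x side (about 50 mm off the tray's long centre line); round foot 32 mm across, stem 16 mm; 44 mm tall; origin: centre of its underside, z up. A bystander
- knight: printed chess figure, black plastic, loose, upright on the tray's -y plate, near its outer end, on its +x side (about 50 mm off the tray's long centre line); round foot 32 mm across, stem 16 mm; 44 mm tall; origin: centre of its underside, z up. A bystander
Things that resemble listed ones, but are neither listed nor needed, are in the scene too. What is meant by the bar is not blue, and is the larger of those in its own colour.

How it is judged:
By the outcome, as a careful person would: the job done as asked, in the order asked, and still so for the second after the job is handed in, while the arm keeps its last pose, push and grip.
It also fails if it takes over 40 s, if anything falls off the work surface, if the arm or the gripper's body presses on something with over 40 N, if the wrist force passes 120 N, or if a joint passes its speed limit or range.

### The arm

A 6-joint arm with a two-finger parallel gripper is mounted at the origin on the work surface. World frame = base frame: x ahead of the robot, y to its left, z up, the work surface at z = 0. Lengths are in m, angles in rad, forces in N, time in s.
With the tool pointing down it reaches from about 0.375 to 0.975 m from the base axis. Payload 3.8 kg.
Tool frame: the origin (TCP) lies midway between the tips of the shut fingers; the grasp point (between the pads) lies 19 mm behind it; z points along the fingers, y is the line along which they close (so a half turn about z gives the same grasp; the last joint's range is limited). The gripper opens to 85 mm and grips with 20 to 120 N. Pads are 22 mm wide; open, the fingers measure 114 mm over their backs; the gripper's body (76 mm by 85 mm) begins 54 mm behind the grasp point. The pads swing forward as they close: fully open they stand 13 mm farther back than shut.
Start: joints at [-1.365, 0.264, 1.604, -0, 1.274, -0.037], TCP at [0.162, -0.655, 0.2] pointing down, gripper open.
Joint ranges: [-2.63, 2.63], [-0.94, 2.18], [0.31, 2.57], [-1.31, 4.45], [0, 2.66], [-2.55, 2.55]. Speed limits (rad/s): [2.57, 2.57, 3.14, 3.14, 3.14, 3.14].

### API

Orientations are given as a rotation vector (axis times angle).
In Python, from workcell import bot gives the robot as it stands.
- The arm moves only by the tool servo_tool, never from a script. Its argument "series" is a list of rows, each a list of 7 numbers: the shift along the world's x, y, z in units of 0.15 m (1.0 is 0.15 m), then the turn, a rotation vector about the world's x, y, z in units of 180 degrees (1.0 is 180 degrees), then the closure, from 0 (fully open) to 1 (shut). A call has 1 to 20 rows; each row is the pose to reach, as a shift and turn from the pose commanded when the call began, turning the shorter way round; what a row does not reach only later rows make up. A row lasts 1/10 s, in which the tool goes at most 50 mm and 8.59 degrees, less where a joint would pass 70% of its speed; a pose out of reach is approached as far as the arm can. A call with a number of a shift or a turn outside -1 to 1 is refused whole. A call with a gripper value outside its range is refused whole. The fingers move at their own pace and stop on an object; "newtons" is the grip in N (left out, the last holds). Time passes only in rows, so rows that repeat a pose let the fingers close. It gives the time, the measured TCP pose, the force, the opening and the grip force at its end, in the units of the state.
- bot.read_state(): the state, without advancing time (a new reading comes with each control period).
- bot.read_camera(name): name is "side" or "top"; returns the picture (420x560x3 uint8, red, green, blue); there is no depth.
- bot.camera_info(name): a dict with "vertical_fov" (degrees; the focal length in pixels is half the picture's height over the tangent of half this angle, whatever the lens; pixels are square), "cx", "cy" (the principal point, pixels), "dist" ([k1, k2, p1, p2, k3] as OpenCV has them; the pictures are not rectified), "R" (3x3) and "t" (3): a world point X has camera coordinates R X + t. Camera axes: x right, y down, z forward; pixel columns grow to the right and rows downward; lengths in m; the calibration is good to about 2 mm. A picture is of the moment at which its call begins. camera_info takes no time and is no camera call.
- bot.finish_job(): hands the job in; it is judged then, once.
Trained networks look in the newest picture that a camera, given by its name, has taken for a name from the list of things; names that differ only in an ending like _2 or _b are one class to them, and where a whole thing is asked for, a point or a joint stands for the part that bears it (a point fixed in the world has none). Each returns a list of dicts, best first, with "score" (0 to 1); they miss things now and then, are a little off and sometimes report something else, mostly with a low value. They report only what shows in the picture. A call takes as long as a camera call. They do not tell look-alikes from the thing itself.
- bot.recognise(target, camera): "box" ([left, top, right, bottom] as shares, 0 to 1, of the picture: columns of its width, rows of its height, round what is visible of it).
- bot.trace(target, camera): "mask" (420x560 bool, what is visible of it) and "box" ([left, top, right, bottom] as shares, 0 to 1, of the picture: columns of its width, rows of its height, round what is visible of it).
- bot.mark_of(target, camera): "at" ([row, column] as shares, 0 to 1, of the picture: columns of its width, rows of its height: a listed point, or the origin of a listed thing).
The state is a dict: "time": time; "q": joint angles; "joint_vel": joint speeds; "joint_torque": joint torques, N m; "tool_pos": TCP position; "tcp_rot": TCP orientation; "wrist_force": force on the tool from outside, world axes, zero at the start; "torque": the same for the moment, N m; "width": opening from 0.0 (shut) to 1.0 (fully open); "grip_force": force on a finger pad.
Only numpy, scipy, OpenCV 4.12 (cv2) and the standard library are available. Lean on these libraries where they do the work, as an engineer would, in place of code of your own. Each camera call takes 0.05 s, during which the arm holds its last target. There are 200 camera calls.

## Working session

There is one attempt and no reset: what is moved stays moved. The work goes in short steps, Python scripts to look and compute and a tool call to move; the robot and the scene stay as the last step left them, time stands still between calls to the robot, and variables do not carry over. Pictures are saved under pics/ and viewed, at most 13 in all, crops included, and the job is handed in when it is done.

Besides the shell and the picture viewer there is one more tool, called after ">>>" by a JSON object that holds its "fn" and its "kwargs", one argument or row to a line. servo_tool: Moves the arm, as the interface text tells. Shifts and turns lie within -1 to 1; 1 stands for 0.15 m of shift or 180 degrees of turn. Its arguments: {"type":"object","properties":{"series":{"type":"array","items":{"type":"array","items":{"type":"number"}}},"newtons":{"type":"number"}},"required":["series"]}

```bash
mkdir -p pics; python3 - <<'E'
from workcell import bot
import cv2,numpy as np
for c in ("top","side"):
    im=bot.read_camera(c); cv2.imwrite(f"pics/{c}0.png",im[:,:,::-1])
    i=bot.camera_info(c); print(c,i)
    for t in ("tray","bar","queen","bishop","knight"):
        print(t,[(round(d['score'],2),(np.array(d['box'])*[560,420,560,420]).round().tolist()) for d in bot.recognise(t,c)][:4])
    for t in ("gap","bar_left","bar_right","bar","queen","bishop","knight","tray"):
        print(t,[(round(d['score'],2),(np.array(d['at'])*[420,560]).round(1).tolist()) for d in bot.mark_of(t,c)][:4])
E
```

```text
top {'vertical_fov': 51.14138907360951, 'cx': 281.4720038189708, 'cy': 208.22731600344974, 'dist': array([-0.13709649,  0.        ,  0.        ,  0.        ,  0.        ]), 'R': array([[-0.01218092, -0.99990484,  0.00647554],
       [-0.9801229 ,  0.01065698, -0.19810485],
       [ 0.19801698, -0.00875992, -0.98015945]]), 't': array([0.03209013, 0.54220803, 0.92424562])}
tray [(0.87, [243.0, 161.0, 415.0, 239.0]), (0.27, [296.0, 187.0, 362.0, 202.0])]
bar [(0.74, [321.0, 102.0, 384.0, 126.0]), (0.71, [323.0, 270.0, 404.0, 345.0]), (0.67, [297.0, 192.0, 364.0, 203.0])]
queen [(0.74, [248.0, 168.0, 263.0, 182.0])]
bishop [(0.45, [396.0, 205.0, 404.0, 219.0])]
knight [(0.53, [395.0, 162.0, 404.0, 172.0])]
gap [(0.68, [193.9, 328.7])]
bar_left [(0.94, [341.5, 396.7]), (0.79, [193.7, 289.8]), (0.68, [101.9, 320.1])]
bar_right [(0.77, [272.0, 328.6]), (0.73, [118.4, 380.5])]
bar [(0.75, [304.9, 361.8]), (0.73, [198.2, 335.5]), (0.69, [113.1, 351.5])]
queen [(0.65, [173.2, 256.5])]
bishop [(0.62, [213.4, 399.3])]
knight [(0.43, [167.9, 400.8]), (0.43, [197.4, 336.4])]
tray [(0.72, [202.8, 3
[... 365 characters left out ...]
  0.56695546])}
tray [(0.76, [216.0, 183.0, 451.0, 347.0])]
bar [(0.88, [287.0, 230.0, 350.0, 265.0]), (0.71, [399.0, 209.0, 465.0, 250.0]), (0.64, [235.0, 304.0, 264.0, 420.0])]
queen [(0.85, [271.0, 166.0, 283.0, 197.0])]
bishop [(0.63, [379.0, 262.0, 402.0, 291.0])]
knight [(0.85, [420.0, 230.0, 441.0, 262.0]), (0.68, [285.0, 233.0, 348.0, 264.0])]
gap [(0.84, [233.1, 324.7])]
bar_left [(0.96, [236.2, 287.4]), (0.6, [207.7, 401.1])]
bar_right [(0.97, [305.4, 248.5]), (0.96, [245.3, 461.7])]
bar [(0.92, [263.5, 336.4]), (0.88, [229.6, 428.8]), (0.69, [368.7, 247.7])]
queen [(0.76, [189.9, 273.7])]
bishop [(0.86, [284.1, 389.7])]
knight [(0.66, [253.7, 428.7])]
tray [(0.78, [264.6, 325.4])]
```

View pics/top0.png

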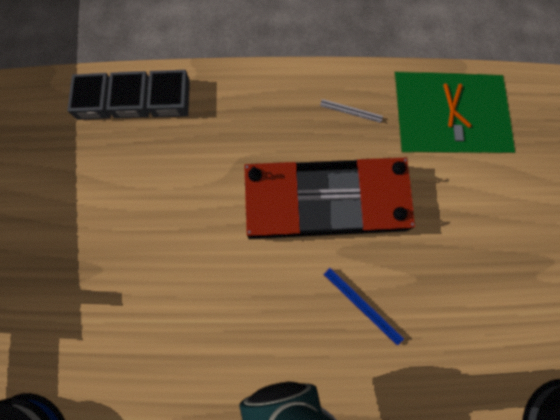

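View pics/side0.png

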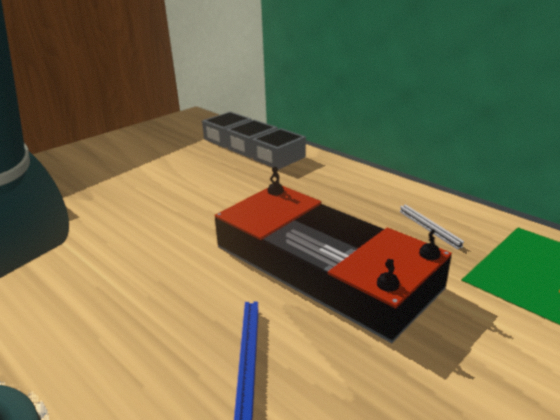

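The top view shows the tray at about cols 245–412, rows 160–237. The silver bar spans the gap at row ~193, and the small silver rod at (352,112) and the blue bar are look-alikes. The side view shows the queen on the far (+y) plate at (275,185), and the bishop at (388,280) and knight at (430,250) on the near plate. Next I'll measure the geometry.

```bash
cat > h.py <<'E'
import numpy as np,cv2
from workcell import bot
def K(c):
    i=bot.camera_info(c); f=210/np.tan(np.radians(i['vertical_fov']/2))
    return np.array([[f,0,i['cx']],[0,f,i['cy']],[0,0,1]]),i['dist'],np.array(i['R']),np.array(i['t'])
def unproj(c,uv,z):
    k,d,R,t=K(c); n=cv2.undistortPoints(np.float64(uv).reshape(-1,1,2),k,d).reshape(-1,2)
    r=np.c_[n,np.ones(len(n))]@R; o=-R.T@t
    return o+r*((z-o[2])/r[:,2])[:,None]
def proj(c,X):
    k,d,R,t=K(c); return cv2.projectPoints(np.float64(X).reshape(-1,1,3),cv2.Rodrigues(R)[0],t,k,d)[0].reshape(-1,2)
E
python3 - <<'E'
from h import *
for c in("top","side"):
    im=cv2.imread(f"pics/{c}0.png"); b,g,r=[im[:,:,i].astype(int) for i in range(3)]
    m=((r>110)&(g<60)&(b<60)).astype(np.uint8)
    n,l,s,_=cv2.connectedComponentsWithStats(cv2.morphologyEx(m,cv2.MORPH_CLOSE,np.ones((5,5))))
    for i in range(1,n):
        if s[i,4]>500:
            cs=cv2.findContours((l==i).astype(np.uint8),0,2)[0][0]
            q=cv2.approxPolyDP(cv2.convexHull(cs),6,True).reshape(-1,2)
            print(c,q.tolist(),unproj(c,q,.07)[:,:2].round(4).tolist())
im=cv2.imread("pics/top0.png")
print(unproj("top",[[335.5,198.2]],.006).round(4),unproj("top",[[328.7,193.9]],.07).round(4),unproj("top",[[327.7,202.8]],0).round(4))
k=cv2.resize(im[150:245,230:425],None,fx=4,fy=4,interpolation=2)
im=cv2.imread("pics/side0.png")
k2=cv2.resize(im[160:340,210:455],None,fx=3.2,fy=3.2,interpolation=2)
cv2.imwrite("pics/c1.png",k);cv2.imwrite("pics/c2.png",k2)
E
```

```text
top [[405, 158], [413, 220], [365, 228], [358, 160]] [[0.653, -0.257], [0.5096, -0.2648], [0.4932, -0.1561], [0.6486, -0.1482]]
top [[294, 162], [297, 231], [247, 234], [245, 168]] [[0.6449, -0.0034], [0.4885, -0.0071], [0.4831, 0.1014], [0.632, 0.1065]]
side [[320, 202], [261, 237], [216, 216], [283, 187]] [[0.6429, -0.0062], [0.4883, -0.0114], [0.4816, 0.0978], [0.6405, 0.0872]]
side [[386, 229], [425, 243], [438, 263], [395, 305], [328, 271]] [[0.646, -0.1491], [0.6523, -0.2185], [0.618, -0.2606], [0.4947, -0.2668], [0.4918, -0.1525]]
[[ 0.575  -0.1023  0.006 ]] [[ 0.5705 -0.0789  0.07  ]] [[ 0.5654 -0.0842  0.    ]]
```

View pics/c1.png

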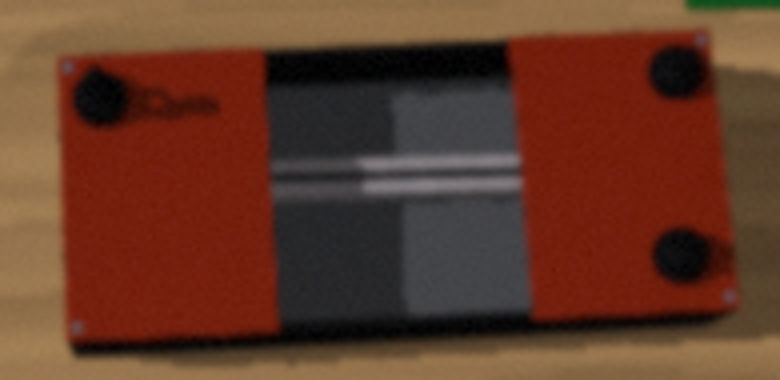

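View pics/c2.png

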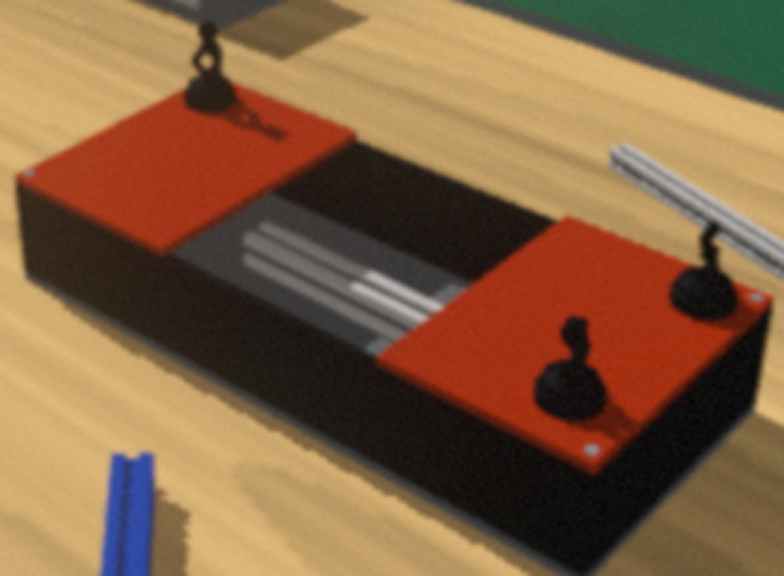

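The crops show the bar's +y end under the far plate's edge in the side view, with its top corners near full-image pixels (291,230) and (287,234). In the top view the bar lies at crop rows 157–195, spanning the whole gap.

```bash
python3 - <<'E'
from h import *
S=lambda x,y:[210+x/3.2,160+y/3.2]
T=lambda x,y:[230+x/4,150+y/4]
p=unproj("side",[S(261,223),S(245,234)],.026); print("side end top corners",p.round(4).tolist(), unproj("side",[S(247,268)],.006).round(4).tolist())
# bar mid line in top view: edges
e=unproj("top",[T(273,158),T(521,153),T(273,196),T(521,191)],.026)[:,:2]; print("top bar edges",e.round(4).tolist())
g=unproj("top",[T(266,52),T(279,334),T(508,42),T(531,320)],.07)[:,:2]; print("gap corners",g.round(4).tolist())
P=unproj("top",[T(60,56),T(70,342),T(710,32),T(738,305)],.07)[:,:2]; print("outer",P.round(4).tolist(),"ctr",P.mean(0),"gapctr",g.mean(0))
ax=(P[0]+P[1]-P[2]-P[3])/2; print("len",np.linalg.norm(ax),"w",np.linalg.norm((P[0]+P[2]-P[1]-P[3])/2),"yaw",np.arctan2(-ax[0],ax[1]),"gaplen",np.linalg.norm((g[0]+g[1]-g[2]-g[3])/2))
for n,uv,z in(("queen",[256.5,173.2],.07),("bishop",[399.3,213.4],.07),("knight",[400.8,167.9],.07)): print(n,unproj("top",[uv],z).round(3))
for n,uv in(("queen",[273.7,189.9]),("bishop",[389.7,284.1]),("knight",[428.7,253.7])): print(n,unproj("side",[uv],.07).round(3))
s=bot.read_state(); print(s['tool_pos'],s['tcp_rot'],s['time'],s['width'],cv2.Rodrigues(np.array(s['tcp_rot']))[0].round(3).tolist())
E
```

```text
side end top corners [[0.5884, 0.0154, 0.026], [0.5737, 0.0141, 0.026]] [[0.5705, 0.01, 0.006]]
top bar edges [[0.5921, -0.0138], [0.5937, -0.1585], [0.5695, -0.0134], [0.571, -0.1574]]
gap corners [[0.6425, -0.009], [0.483, -0.013], [0.6474, -0.1459], [0.4889, -0.151]]
outer [[0.6414, 0.1065], [0.4798, 0.1003], [0.653, -0.2628], [0.4956, -0.2672]] ctr [ 0.56745985 -0.08078742] gapctr [ 0.56543659 -0.07970362]
len 0.3686702838265544 w 0.1596031253663205 yaw 0.03712786894588273 gaplen 0.13752797260813557
queen [[0.62  0.081 0.07 ]]
bishop [[ 0.525 -0.235  0.07 ]]
knight [[ 0.63  -0.245  0.07 ]]
queen [[0.62  0.092 0.07 ]]
bishop [[ 0.527 -0.237  0.07 ]]
knight [[ 0.63  -0.238  0.07 ]]
[ 0.16227408 -0.65518598  0.20006077] [-3.11842190e+00 -3.80522963e-01  6.26131519e-05] 1.4 0.9955998662340853 [[0.971, 0.24, -0.0], [0.24, -0.971, 0.0], [-0.0, -0.0, -1.0]]
```

>>> {"fn": "servo_tool", "kwargs": {
  "series": [
    [0.7,0.963,0,0,0,0.1065,0.45],
    [0.7,0.963,0,0,0,0.1065,0.45],
    [0.7,0.963,0,0,0,0.1065,0.45],
    [0.7,0.963,0,0,0,0.1065,0.45],
    [0.7,0.963,0,0,0,0.1065,0.45],
    [0.7,0.963,0,0,0,0.1065,0.45]
  ],
  "newtons": 100
}}

```text
time: 2.0
tool_pos: [0.2677, -0.5107, 0.2005]
tcp_rot: [3.01, 0.897, -0.001]
wrist_force: [0.3, -0.6, -0.5]
width: 0.547
grip_force: 0.0
```

>>> {"fn": "servo_tool", "kwargs": {
  "series": [
    [0.7,0.963,0,0,0,0.1065,0.45],
    [0.7,0.963,0,0,0,0.1065,0.45],
    [0.7,0.963,0,0,0,0.1065,0.45],
    [0.7,0.963,0,0,0,0.1065,0.45],
    [0.7,0.963,0,0,0,0.1065,0.45],
    [0.7,0.963,0,0,0,0.1065,0.45]
  ]
}}

```text
time: 2.6
tool_pos: [0.3722, -0.3673, 0.2003]
tcp_rot: [2.82, 1.384, -0.001]
wrist_force: [-0.7, -0.4, 0.0]
width: 0.549
grip_force: 0.0
```

>>> {"fn": "servo_tool", "kwargs": {
  "series": [
    [0.7,0.963,0,0,0,0.1065,0.45],
    [0.7,0.963,0,0,0,0.1065,0.45],
    [0.7,0.963,0,0,0,0.1065,0.45],
    [0.7,0.963,0,0,0,0.1065,0.45],
    [0.7,0.963,0,0,0,0.1065,0.45],
    [0.7,0.963,0,0,0,0.1065,0.45]
  ]
}}

```text
time: 3.2
tool_pos: [0.4771, -0.2233, 0.2]
tcp_rot: [2.551, 1.833, -0.002]
wrist_force: [-0.8, -0.7, -0.2]
width: 0.55
grip_force: 0.0
```

>>> {"fn": "servo_tool", "kwargs": {
  "series": [
    [0.7,0.963,0,0,0,0.1065,0.45],
    [0.7,0.963,0,0,0,0.1065,0.45],
    [0.7,0.963,0,0,0,0.1065,0.45],
    [0.7,0.963,0,0,0,0.1065,0.45],
    [0.7,0.963,0,0,0,0.1065,0.45],
    [0.7,0.963,0,0,0,0.1065,0.45],
    [0.7,0.963,0,0,0,0.1065,0.45]
  ]
}}

```text
time: 3.9
tool_pos: [0.5815, -0.0796, 0.1999]
tcp_rot: [-2.213, -2.23, 0.002]
wrist_force: [-0.0, -0.2, -0.2]
width: 0.549
grip_force: 0.0
```

>>> {"fn": "servo_tool", "kwargs": {
  "series": [
    [0,0,-0.3,0,0,0,0.45],
    [0,0,-0.6,0,0,0,0.45],
    [0,0,-0.8,0,0,0,0.45],
    [0,0,-0.8,0,0,0,0.45]
  ]
}}

```text
time: 4.3
tool_pos: [0.5766, -0.0784, 0.0746]
tcp_rot: [-2.206, -2.224, 0.01]
wrist_force: [-0.4, 0.9, -0.5]
width: 0.553
grip_force: 0.0
```

```bash
python3 - <<'E'
from h import *
a=bot.read_camera("top")[140:260,220:440];b=bot.read_camera("side")[140:350,200:460]
a=cv2.resize(a,(600,327));b=cv2.resize(b,(600,485))
cv2.imwrite("pics/d.png",np.vstack([a[60:175*2-50],b])[:600,:,::-1] if 0 else cv2.resize(np.vstack([a,b]),(440,595))[:,:,::-1])
s=bot.read_state();print(s['tool_pos'],s['time'])
E
```

```text
[ 0.58166977 -0.07875517  0.08030858] 4.4
```

View pics/d.png

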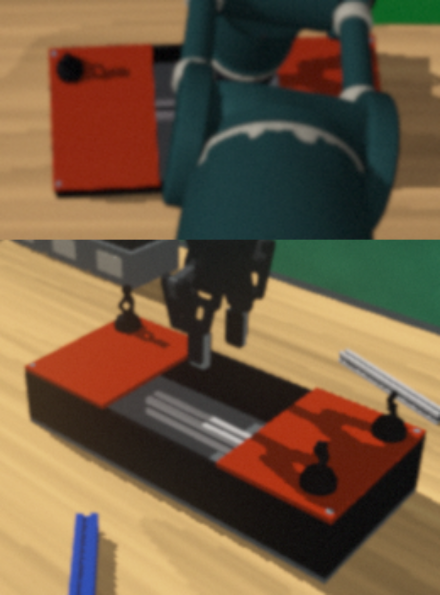

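The side view shows the fingers straddling the bar line above the gap, with clearance from the walls. The descent comes next, then the grip.

>>> {"fn": "servo_tool", "kwargs": {
  "series": [
    [0,0,-0.15,0,0,0,0.45],
    [0,0,-0.3,0,0,0,0.45],
    [0,0,-0.4,0,0,0,0.45],
    [0,0,-0.45,0,0,0,0.45],
    [0,0,-0.45,0,0,0,0.45],
    [0,0,-0.45,0,0,0,0.45]
  ]
}}

```text
time: 5.0
tool_pos: [0.5833, -0.0777, 0.0138]
tcp_rot: [2.209, 2.232, 0.002]
wrist_force: [0.5, -0.4, -0.3]
width: 0.549
grip_force: 0.0
```

>>> {"fn": "servo_tool", "kwargs": {
  "series": [
    [0,0,0,0,0,0,0.7],
    [0,0,0,0,0,0,1],
    [0,0,0,0,0,0,1],
    [0,0,0,0,0,0,1],
    [0,0,0,0,0,0,1],
    [0,0,0,0,0,0,1],
    [0,0,0,0,0,0,1]
  ],
  "newtons": 100
}}

```text
time: 5.7
tool_pos: [0.5822, -0.0774, 0.0125]
tcp_rot: [-2.21, -2.233, 0.0]
wrist_force: [-0.3, 1.4, -0.1]
width: -0.001
grip_force: 0.0
```

The fingers closed fully, so the grip missed the bar.

```bash
python3 - <<'E'
from h import *
a=bot.read_camera("top");b=bot.read_camera("side")
b=cv2.resize(b[150:350,205:460],(765,600),interpolation=2)
cv2.imwrite("pics/e.png",b[:,:,::-1])
print(bot.read_state())
for t in("bar","bar_left","bar_right"): print([(round(d['score'],2),(np.array(d['at'])*[420,560]).round(1).tolist()) for d in bot.mark_of(t,"side")])
E
```

```text
{'time': 5.8, 'q': array([-1.74577624e-01,  2.83691511e-01,  1.95530720e+00, -2.79714509e-06,
        9.02728037e-01, -1.84854819e-01]), 'joint_vel': array([ 0.00201307, -0.00064984, -0.00024364,  0.00170785, -0.00017487,
        0.00133703]), 'joint_torque': array([ 2.37427361e-03, -4.59709489e+01, -3.01516700e+01, -1.13485103e-04,
        1.63846376e-03, -2.89051172e-05]), 'tool_pos': array([ 0.5822276 , -0.07740579,  0.01253188]), 'tcp_rot': array([-2.20991849e+00, -2.23275164e+00,  1.22746856e-04]), 'wrist_force': array([-0.18465882, -0.41778106,  1.01993718]), 'torque': array([ 0.01002082, -0.01686079, -0.05491491]), 'grip_force': 0.0, 'width': 0.0009044676244032234}
[(0.64, [227.2, 429.4]), (0.6, [371.8, 248.6]), (0.58, [265.0, 339.8])]
[(0.88, [210.2, 400.9]), (0.74, [235.6, 289.3])]
[(0.89, [246.0, 461.4]), (0.72, [309.0, 251.9])]
```

View pics/e.png

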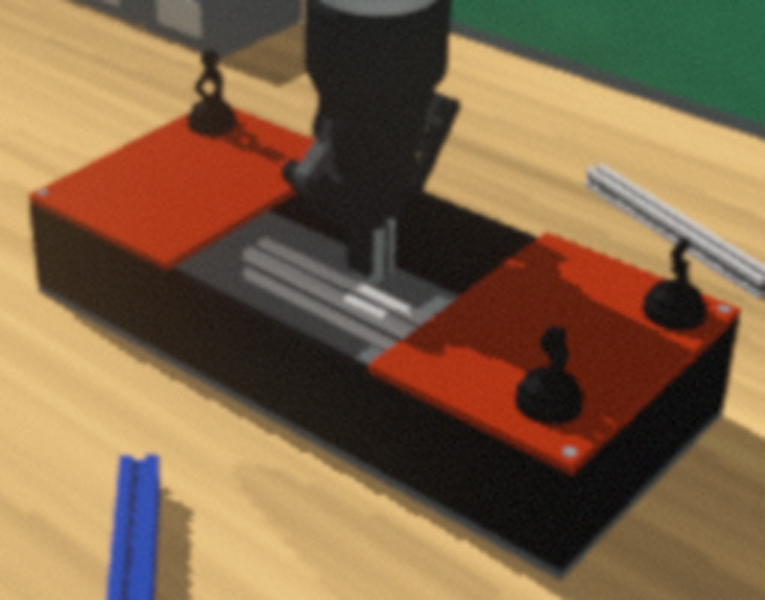

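```bash
python3 - <<'E'
from h import *
pr=lambda X:((proj("side",X)-[205,150])*3).round(0).tolist()
print("tcp & 40mm up in e.png",pr([[.5822,-.0774,.0125],[.5822,-.0774,.0525]]))
print("bar top corners pred at y=-.077",pr([[.592,-.077,.026],[.572,-.077,.026],[.572,-.077,.006]]))
o=lambda u,v:[205+u/3,150+v/3]
print("fingertip px (380,285) at z=.0125",unproj("side",[o(380,285),o(368,275),o(395,283)],.0125).round(4).tolist())
for z in (.006,.026,.046): print(z,unproj("side",[o(261,240),o(245,254)],z).round(4).tolist())
E
```

```text
tcp & 40mm up in e.png [[368.0, 320.0], [370.0, 262.0]]
bar top corners pred at y=-.077 [[379.0, 294.0], [357.0, 308.0], [356.0, 337.0]]
fingertip px (380,285) at z=.0125 [[0.6147, -0.0592, 0.0125], [0.6182, -0.0469, 0.0125], [0.6225, -0.0645, 0.0125]]
0.006 [[0.6108, 0.0361, 0.006], [0.592, 0.0322, 0.006]]
0.026 [[0.5881, 0.014, 0.026], [0.5701, 0.0103, 0.026]]
0.046 [[0.5655, -0.008, 0.046], [0.5482, -0.0116, 0.046]]
```

```bash
python3 - <<'E'
from h import *
print(proj("side",[[.5817,-.0788,.0803],[.5817-.0235,-.0788,.0873],[.5817+.0235,-.0788,.0873]]).round(1).tolist(),"seen 318,215 339,202")
pr=lambda X:((proj("side",X)-[205,150])*3).round(0).tolist()
for x in(.582,.59,.6):print(x,pr([[x,-.0774,.026],[x,-.0774,.034]]))
im=bot.read_camera("side");im=bot.read_camera("side")
cv2.imwrite("pics/f.png",cv2.resize(im[200:270,290:370],(800,700),interpolation=2)[50:650,:,::-1])
E
```

```text
[[329.0, 224.0], [319.8, 225.9], [338.0, 215.0]] seen 318,215 339,202
0.582 [[369.0, 301.0], [369.0, 290.0]]
0.59 [[377.0, 295.0], [378.0, 284.0]]
0.6 [[388.0, 288.0], [389.0, 277.0]]
```

View pics/f.png

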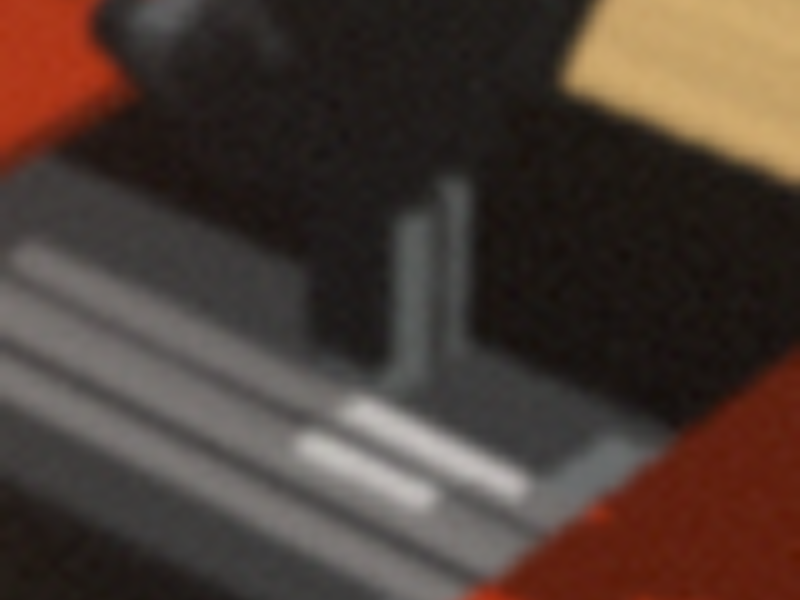

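```bash
python3 - <<'E'
from h import *
# observed strip bottoms/tops full px (f.png/10 + (290,205))
L=np.array([[397,388],[397,215]])/10+[290,205]; Rr=np.array([[455,352],[455,180]])/10+[290,205]
print(L.tolist(),Rr.tolist())
for y in(-.0774,-.0884):
  for x in(.5755,.582,.5885):
    print(y,x,[ (z,proj("side",[[x,y,z]])[0].round(1).tolist()) for z in(.0125,.03,.045,.06,.085)])
k,d,R,t=K("side");print("cam",-R.T@t)
E
```

```text
[[329.7, 243.8], [329.7, 226.5]] [[335.5, 240.2], [335.5, 223.0]]
-0.0774 0.5755 [(0.0125, [325.3, 258.4]), (0.03, [325.4, 250.0]), (0.045, [325.6, 242.8]), (0.06, [325.7, 235.4]), (0.085, [326.0, 222.7])]
-0.0774 0.582 [(0.0125, [327.7, 256.8]), (0.03, [327.9, 248.4]), (0.045, [328.0, 241.2]), (0.06, [328.2, 233.8]), (0.085, [328.5, 221.2])]
-0.0774 0.5885 [(0.0125, [330.1, 255.2]), (0.03, [330.3, 246.9]), (0.045, [330.5, 239.6]), (0.06, [330.7, 232.3]), (0.085, [331.0, 219.7])]
-0.0884 0.5755 [(0.0125, [330.2, 260.9]), (0.03, [330.4, 252.5]), (0.045, [330.6, 245.2]), (0.06, [330.8, 237.8]), (0.085, [331.1, 225.1])]
-0.0884 0.582 [(0.0125, [332.6, 259.2]), (0.03, [332.8, 250.9]), (0.045, [333.0, 243.6]), (0.06, [333.2, 236.2]), (0.085, [333.6, 223.5])]
-0.0884 0.5885 [(0.0125, [335.0, 257.6]), (0.03, [335.2, 249.3]), (0.045, [335.5, 242.0]), (0.06, [335.7, 234.6]), (0.085, [336.1, 222.0])]
cam [ 0.02948963 -0.53008263  0.519142  ]
```

Projection shows the fingertips really at z≈0.048, about 35 mm higher than reported, though the horizontal position is exact. They closed above the bar. I'll open and descend in guarded steps, watching the force.

>>> {"fn": "servo_tool", "kwargs": {
  "series": [
    [0,0,0,0,0,0,0.45],
    [0,0,0,0,0,0,0.45],
    [0,0,0,0,0,0,0.45],
    [0,0,0,0,0,0,0.45],
    [0,0,-0.07,0,0,0,0.45],
    [0,0,-0.13,0,0,0,0.45],
    [0,0,-0.13,0,0,0,0.45],
    [0,0,-0.13,0,0,0,0.45]
  ]
}}

```text
time: 6.85
tool_pos: [0.5814, -0.0772, -0.0079]
tcp_rot: [-2.209, -2.232, 0.002]
wrist_force: [-0.8, -0.3, -0.5]
width: 0.547
grip_force: 0.0
```

```bash
python3 - <<'E'
from h import *
im=bot.read_camera("side");s=bot.read_state();print(s['tool_pos'],s['wrist_force'],s['width'],s['time'])
cv2.imwrite("pics/g.png",cv2.resize(im[190:280,280:400],(800,600),interpolation=2)[:,:,::-1])
E
```

```text
[ 0.58196669 -0.0773451  -0.00738886] [0.50116676 0.4718396  0.22175286] 0.5506618857518258 6.9
```

View pics/g.png

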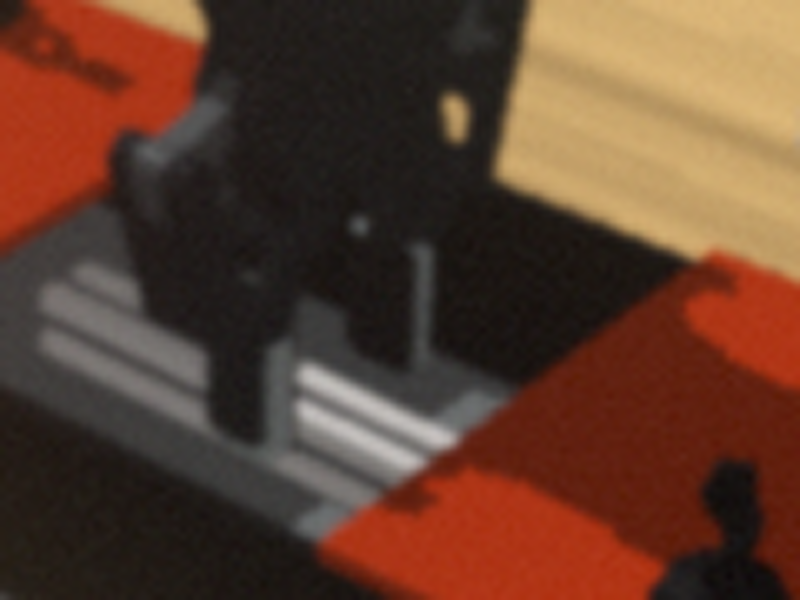

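The fingers straddle the bar and the near fingertip (g.png 278,450) is at z≈0.028. I'll go another 12 mm down and close.

>>> {"fn": "servo_tool", "kwargs": {
  "series": [
    [0,0,-0.04,0,0,0,0.45],
    [0,0,-0.08,0,0,0,0.45],
    [0,0,-0.08,0,0,0,0.45]
  ]
}}

```text
time: 7.2
tool_pos: [0.5813, -0.0772, -0.02]
tcp_rot: [-2.209, -2.232, 0.002]
wrist_force: [-0.1, 0.2, -0.4]
width: 0.551
grip_force: 0.0
```

>>> {"fn": "servo_tool", "kwargs": {
  "series": [
    [0,0,0,0,0,0,0.6],
    [0,0,0,0,0,0,0.75],
    [0,0,0,0,0,0,1],
    [0,0,0,0,0,0,1],
    [0,0,0,0,0,0,1],
    [0,0,0,0,0,0,1],
    [0,0,0,0,0,0,1]
  ],
  "newtons": 100
}}

```text
time: 7.9
tool_pos: [0.5828, -0.0775, -0.0184]
tcp_rot: [2.209, 2.232, 0.001]
wrist_force: [-0.9, 0.4, 5.2]
width: 0.202
grip_force: 98.9
```

>>> {"fn": "servo_tool", "kwargs": {
  "series": [
    [0,0,0.027,0,0,0,1],
    [0,0,0.027,0,0,0,1],
    [0.002,-0.07,0.027,0,0,0,1],
    [0.003,-0.14,0.027,0,0,0,1],
    [0.005,-0.203,0.027,0,0,0,1],
    [0.005,-0.203,0.027,0,0,0,1],
    [0.005,-0.203,0.027,0,0,0,1]
  ]
}}

```text
time: 8.6
tool_pos: [0.5829, -0.1084, -0.015]
tcp_rot: [-2.211, -2.231, 0.0]
wrist_force: [0.1, -0.6, -1.4]
width: 0.201
grip_force: 98.1
```

```bash
python3 - <<'E'
from h import *
im=bot.read_camera("side");s=bot.read_state();print(s['tool_pos'],s['wrist_force'],s['torque'],s['width'],s['time'])
cv2.imwrite("pics/i.png",cv2.resize(im[190:280,260:380],(800,600),interpolation=2)[:,:,::-1])
E
```

```text
[ 0.58288163 -0.10813518 -0.01498306] [ 0.48969812  0.04252118 -1.63697254] [ 0.0503536  -0.00716209 -0.00762016] 0.20208407460498617 8.65
```

View pics/i.png

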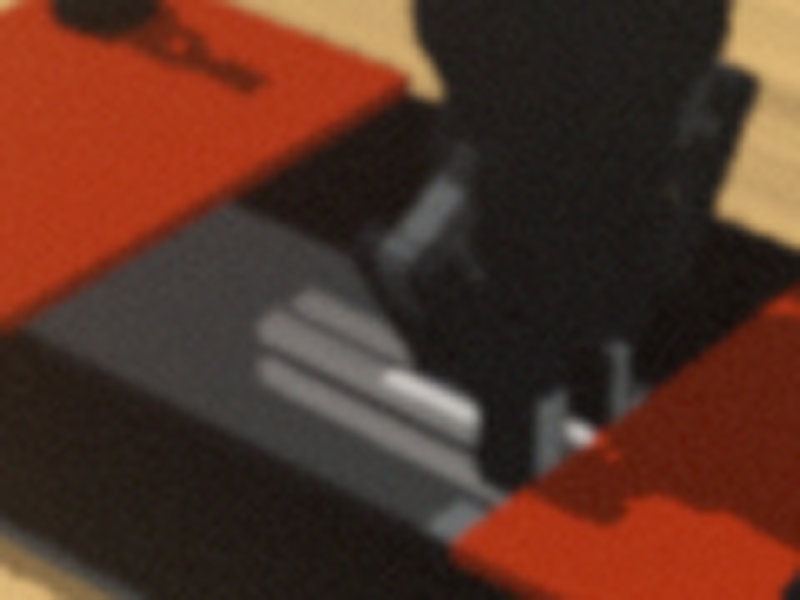

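The bar is held (about 1.5 N of weight) and moves with the gripper. Its +y end is now at about pixel (302,236), clear of the plate edge. I'll check the position and tilt part way.

```bash
python3 - <<'E'
from h import *
q=np.array([[258,325],[302,288]])/6.667+[260,190]
print(unproj("side",q,.030).round(4).tolist())
e=np.array([[408,80],[10,325]])/6.667+[260,190]
print("plate edge",unproj("side",e,.07).round(4).tolist())
E
```

```text
[[0.5705, -0.0194, 0.03], [0.5919, -0.0158, 0.03]]
plate edge [[0.6444, -0.0079, 0.07], [0.4853, -0.0158, 0.07]]
```

>>> {"fn": "servo_tool", "kwargs": {
  "series": [
    [0,-0.001,0.045,0.0145,0,0,1],
    [0,-0.003,0.085,0.029,0,0,1],
    [0,-0.005,0.125,0.0445,0,0,1],
    [0,-0.005,0.125,0.0445,0,0,1],
    [0,-0.005,0.125,0.0445,0,0,1]
  ]
}}

```text
time: 9.15
tool_pos: [0.583, -0.1088, 0.0038]
tcp_rot: [-2.139, -2.16, -0.15]
wrist_force: [0.4, 0.5, -2.0]
width: 0.203
grip_force: 98.0
```

>>> {"fn": "servo_tool", "kwargs": {
  "series": [
    [0,-0.004,0.04,0.0145,0,0,1],
    [0,-0.008,0.08,0.029,0,0,1],
    [0,-0.011,0.122,0.0445,0,0,1],
    [0,-0.011,0.122,0.0445,0,0,1],
    [0,-0.011,0.122,0.0445,0,0,1]
  ]
}}

```text
time: 9.65
tool_pos: [0.5827, -0.11, 0.0216]
tcp_rot: [-2.062, -2.083, -0.291]
wrist_force: [0.3, -0.1, -1.3]
width: 0.198
grip_force: 98.0
```

```bash
python3 - <<'E'
from h import *
im=bot.read_camera("side");s=bot.read_state();print(s['tool_pos'],s['wrist_force'],s['torque'],s['width'],s['time'])
cv2.imwrite("pics/j.png",cv2.resize(im[170:290,260:420],(800,600),interpolation=2)[:,:,::-1])
E
```

```text
[ 0.58250391 -0.10959809  0.02159618] [ 0.44150834 -0.90203213 -1.16965632] [-0.15383483  0.04612197 -0.06273985] 0.20022615759512383 9.7
```

View pics/j.png

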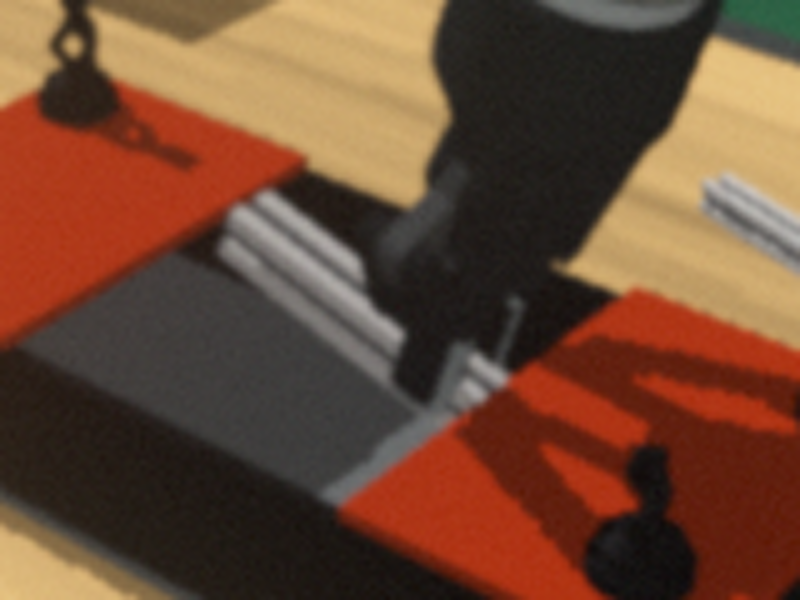

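The tilted bar's +y end is rising in the gap at about (228,212)–(268,190) in the crop. I'll work out its y and z against the plates.

```bash
python3 - <<'E'
from h import *
from scipy.optimize import fsolve
for uv,x in(([228,212],.5725),([268,190],.5925),([222,250],.5725)):
    px=np.array(uv)/5+[260,170]
    print(fsolve(lambda p:proj("side",[[x,p[0],p[1]]])[0]-px,[-.03,.07]).round(4))
E
```

```text
[-0.0345  0.0894]
[-0.035   0.0897]
[-0.0316  0.0731]
```

>>> {"fn": "servo_tool", "kwargs": {
  "series": [
    [0,0.1,0.0155,0,0,0,1],
    [0,0.2,0.044,0,0,0,1],
    [0,0.3,0.073,0,0,0,1],
    [0,0.4,0.102,0,0,0,1],
    [0,0.4,0.102,0,0,0,1],
    [0,0.4,0.102,0,0,0,1]
  ]
}}

```text
time: 10.3
tool_pos: [0.5832, -0.0495, 0.0379]
tcp_rot: [-2.06, -2.086, -0.293]
wrist_force: [-0.0, 0.4, -1.3]
width: 0.197
grip_force: 98.0
```

>>> {"fn": "servo_tool", "kwargs": {
  "series": [
    [0,0.1,0.029,0,0,0,1],
    [0,0.2,0.057,0,0,0,1],
    [0,0.3,0.086,0,0,0,1],
    [0,0.37,0.106,0,0,0,1],
    [0,0.37,0.106,0,0,0,1],
    [0,0.37,0.106,0,0,0,1]
  ]
}}

```text
time: 10.9
tool_pos: [0.5831, 0.0056, 0.0535]
tcp_rot: [-2.061, -2.084, -0.293]
wrist_force: [-0.8, 0.9, -2.4]
width: 0.203
grip_force: 98.0
```

```bash
python3 - <<'E'
from h import *
im=bot.read_camera("side");s=bot.read_state();print(s['tool_pos'],s['wrist_force'],s['torque'],s['width'],s['time'])
cv2.imwrite("pics/k.png",cv2.resize(im[140:320,220:460],(800,600),interpolation=2)[:,:,::-1])
E
```

```text
[0.58302545 0.00522385 0.05333034] [-0.12971618  0.08055043 -1.84668856] [-0.19184058  0.03684829  0.00468961] 0.20190350757633282 10.95
```

View pics/k.png

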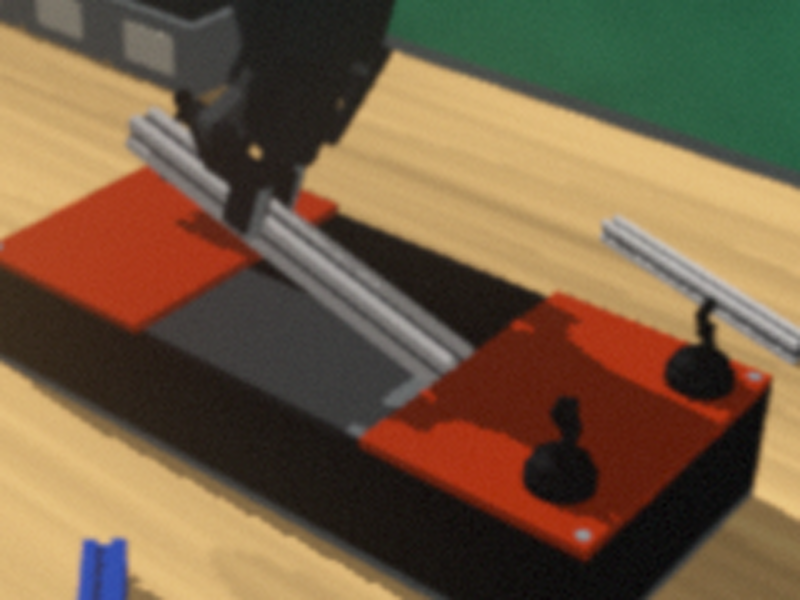

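The bar is nearly out: its +y end is at about (140,120) and its -y end is near the near plate's edge at (455,360) in the crop. I'll check the -y end's clearance before lifting.

```bash
python3 - <<'E'
from h import *
from scipy.optimize import fsolve
S=lambda u,v:np.array([u,v])*.3+[220,140]
for uv,x in(([130,122],.5725),([152,108],.5925),([131,150],.5725)):
    print(fsolve(lambda p:proj("side",[[x,p[0],p[1]]])[0]-S(*uv),[.08,.12]).round(4))
# predicted -y end top corners and plate edge at same x
f=lambda X:((proj("side",X)-[220,140])/.3).round(0).tolist()
print("pred -y top corners",f([[.5735,-.1415,.060],[.5935,-.1415,.060]]),"bottom",f([[.5735,-.136,.041]]),"plate edge",f([[.5735,-.150,.07],[.5935,-.150,.07]]))
E
```

```text
[0.0795 0.1202]
[0.0831 0.1202]
[0.08   0.1029]
pred -y top corners [[452.0, 368.0], [477.0, 351.0]] bottom [[441.0, 396.0]] plate edge [[467.0, 358.0], [492.0, 340.0]]
```

The numbers agree with the image: the -y end is about 9 mm clear of the plate edge. I'll lift straight up, then level and centre.

>>> {"fn": "servo_tool", "kwargs": {
  "series": [
    [0,0.03,0.1,0,0,0,1],
    [0,0.03,0.2,0,0,0,1],
    [0,0.03,0.3,0,0,0,1],
    [0,0.03,0.4,0,0,0,1],
    [0,0.03,0.5,0,0,0,1],
    [0,-0.05,0.56,-0.02,0,0,1],
    [0,-0.15,0.6,-0.04,0,0,1],
    [0,-0.25,0.613,-0.06,0,0,1],
    [0,-0.35,0.613,-0.08,0,0,1],
    [0,-0.4,0.613,-0.089,0,0,1],
    [0,-0.4,0.613,-0.089,0,0,1],
    [0,-0.4,0.613,-0.089,0,0,1],
    [0,-0.4,0.613,-0.089,0,0,1]
  ]
}}

```text
time: 12.25
tool_pos: [0.583, -0.0547, 0.1456]
tcp_rot: [-2.21, -2.232, -0.001]
wrist_force: [0.0, 0.2, -1.8]
width: 0.203
grip_force: 98.1
```

```bash
python3 - <<'E'
from h import *
im=bot.read_camera("side");s=bot.read_state();print(s['tool_pos'],s['tcp_rot'],s['wrist_force'],s['torque'],s['width'],s['time'])
cv2.imwrite("pics/l.png",cv2.resize(im[100:328,200:504],(800,600),interpolation=2)[:,:,::-1])
E
```

```text
[ 0.58298492 -0.05474283  0.14547912] [-2.21014111e+00 -2.23207859e+00 -5.87563779e-04] [-0.01824151  0.36748838 -1.47485807] [ 0.07299935 -0.00518538  0.01621156] 0.2028855821815251 12.3
```

View pics/l.png

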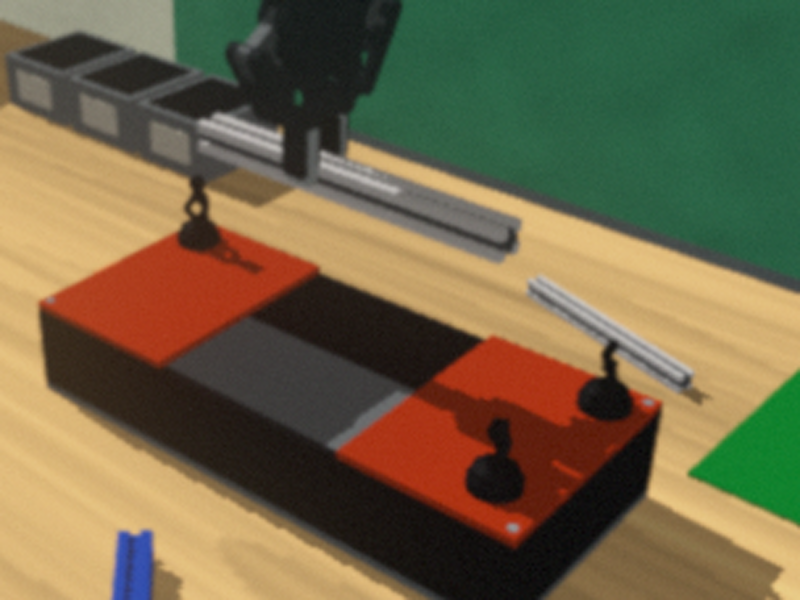

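The bar is held above the tray and all three figures are standing in place. A last check on level and height:

```bash
python3 - <<'E'
from h import *
from scipy.optimize import fsolve
S=lambda u,v:np.array([u,v])*.38+[200,100]
for uv,x in(([200,152],.5725),([503,262],.5735),([197,125],.5725),([517,222],.5935)):
    print(fsolve(lambda p:proj("side",[[x,p[0],p[1]]])[0]-S(*uv),[0,.17]).round(4))
E
```

```text
[0.0333 0.1709]
[-0.1979  0.1738]
[0.0352 0.1892]
[-0.192   0.1884]
```

```bash
python3 -c "
from workcell import bot
print(bot.finish_job())"
```

```text
the job is handed in; nothing more can be done
None
```

The bar is out of the tray and the job is handed in: the gripper holds it level and still, about 10 cm above the plates and touching nothing else, with all three chess figures standing where they were.

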